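# Sweep the copper slugs off the bench block into the scrap tray

### The job

Using the fingertips as a broom, sweep the three copper slugs across the raised bench block and over its edge, so that they drop into the red scrap tray beside it. Only push them along: never pick them up. Leave the little steel stake standing where it is on the block, and leave everything else on the bench alone.

Things in the scene. Friction and masses are not known exactly. Their poses are not given: they have to be found in the camera images.
- block: fixed bench block, wood faced with dark steel, 230 mm (its x) by 220 mm (its y), flat top 45 mm above the table with no rim; origin at the centre of its underside, on the table, z up. The edges at y = +110 mm and y = -110 mm each have a tray standing along them
- scrap_tray: fixed red open tray, 230 mm long (its x) by 100 mm wide (its y), 38 mm tall, walls and floor 3 mm; origin at the centre of its underside, on the table. It stands along one of the block's two y-facing edges, parallel to it, leaving a 3 mm gap; its rim is 7 mm lower than the block's top. The slugs go in here; it may be at the block's +y or -y edge. It starts empty.
- good_tray: fixed blue open tray, 230 mm long (its x) by 100 mm wide (its y), 38 mm tall, walls and floor 3 mm; origin at the centre of its underside, on the table. It stands along one of the block's two y-facing edges, parallel to it, leaving a 3 mm gap; its rim is 7 mm lower than the block's top. It stands at the opposite edge from the red tray and holds two finished brass rings; no slug belongs here.
- slug0_center (a point): centre of a loose copper slug: a flat solid disc 32 mm across and 8 mm thick, about 57 g, lying flat on the block at the start (this point is then 4 mm above the block's top)
- slug1_center (a point): centre of a loose copper slug: a flat solid disc 32 mm across and 8 mm thick, about 57 g, lying flat on the block at the start (this point is then 4 mm above the block's top)
- slug2_center (a point): centre of a loose copper slug: a flat solid disc 32 mm across and 8 mm thick, about 57 g, lying flat on the block at the start (this point is then 4 mm above the block's top)
- stake: loose doming stake of bright steel standing upright on the block among the slugs: 24 mm across at foot and head, 45 mm tall, about 110 g; origin at the centre of its foot, z up. The slugs and the stake lie one to a lane: measured along the block's x their centres are at least 44 mm apart, so a slug pushed straight along the block's y passes the others and the stake
- ring0: loose brass ring, 44 mm outside, 12 mm tall, in the blue tray; origin at the centre of its underside
- ring1: loose brass ring, 44 mm outside, 12 mm tall, in the blue tray; origin at the centre of its underside
- hammer: loose hammer lying on the table to the robot's right, away from the block; origin under its middle
- bowl: loose copper bowl, 110 mm across, 45 mm tall, on the table to the robot's left, away from the block; origin at the centre of its underside
- oil: loose green oil bottle, 60 mm across, 150 mm tall, standing on the table to the robot's right, beyond the hammer; origin at the centre of its underside
- cup: loose steel cup, 70 mm across, 85 mm tall, standing on the table beyond the block, a little to the left; origin at the centre of its underside

How it is judged:
At the end, for the whole second after the job is handed in: All three slugs' centres lie inside the red tray's walls and below its rim; the stake stands upright (within 0.15 rad) within 12 mm of where it was; hammer, bowl, bottle, cup and rings are within 15 mm of where they were (x of slug0_center in the frame of scrap_tray between -0.113 and 0.113 m and y of slug0_center in the frame of scrap_tray between -0.048 and 0.048 m and z of each of slug0_center, slug1_center, slug2_center in the frame of scrap_tray below 0.036 m and x of slug1_center in the frame of scrap_tray between -0.113 and 0.113 m and y of slug1_center in the frame of scrap_tray between -0.048 and 0.048 m and x of slug2_center in the frame of scrap_tray between -0.113 and 0.113 m and y of slug2_center in the frame of scrap_tray between -0.048 and 0.048 m and distance of stake from where it was at the start of the episode below 0.012 m and angle between stake's own z axis and vertical below 0.15 rad and distance of each of hammer, bowl, oil, cup, ring0, ring1 from where it was at the start of the episode below 0.015 m); the robot touches nothing.
It fails at once if a slug was lifted: its centre rose more than 22 mm above the block's top (height (world z) of any of slug0_center, slug1_center, slug2_center above 0.067 m).
It fails at once if the stake was shifted more than 12 mm or tipped (distance of stake from where it was at the start of the episode above 0.012 m or angle between stake's own z axis and vertical above 0.3 rad).
It fails at once if hammer, bowl, bottle, cup or a ring was shifted more than 15 mm (distance of any of hammer, bowl, oil, cup, ring0, ring1 from where it was at the start of the episode above 0.015 m).
It also fails if it takes over 51 s, if anything falls off the work surface, if the arm or the gripper's body presses on something with over 40 N, if the wrist force passes 120 N, or if a joint passes its speed limit or range.

### The arm

A 6-joint arm with a two-finger parallel gripper is mounted at the origin on the work surface. World frame = base frame: x ahead of the robot, y to its left, z up, the work surface at z = 0. Lengths are in m, angles in rad, forces in N, time in s.
With the tool pointing down it reaches from about 0.3 to 0.775 m from the base axis. Payload 14.6 kg.
Tool frame: the origin (TCP) lies on the centre line of the jaws, within the pads' length; the fingertips stand 14 mm ahead of it and the grasp point (between the pads) lies 5 mm behind it; x points along the fingers, y is the direction in which the jaws open and shut, and the axes are right-handed (so a half turn about x gives the same grasp; the last joint's range is limited). The gripper opens to 94 mm and grips with 3 to 60 N. Pads are 16 mm wide; open, the fingers measure 119 mm over their backs; the gripper's body (75 mm by 177 mm) begins 78 mm behind the grasp point.
Start: joints at [-1.371, 0.3, 1.521, -0, 1.321, -0.067], TCP at [0.145, -0.531, 0.219] pointing down, gripper open.
Joint ranges: [-3.03, 3.03], [-0.79, 2.21], [0.23, 2.52], [-1.04, 4.18], [0, 3.07], [-2.55, 2.55]. Speed limits (rad/s): [2.22, 2.22, 2.57, 3.14, 3.14, 3.14].

### API

Orientations are given as [roll, pitch, yaw] about the fixed x, y, z axes, in that order (R = Rz(yaw) Ry(pitch) Rx(roll)).
In Python, from station import * gives the robot as it stands. The module is installed in compiled form; this text tells all that it offers.
- The arm moves only by the shell command python3 -m handwheel 'ROWS' [FORCE]. ROWS is JSON, a list of rows, each a list of 3 entries, a list of its own where there are three numbers: the shift along the tool's x, y, z in mm, then the turn about the tool's x in rad, then the gripper command: -1 is fully open, 1 is shut, values between are in proportion. In form: [[[dx, dy, dz], spin, gripper], ...]. A call has exactly 5 rows; each row is the pose to reach, as a shift and turn from the pose measured when the call began, along the tool's axes at that moment; what a row does not reach only later rows make up. A row lasts 1/10 s, in which the tool goes at most 50 mm and 8.59 degrees, less where a joint would pass 70% of its speed; a pose out of reach is approached as far as the arm can. A call with a gripper value outside its range is refused whole. The fingers move at their own pace and stop on an object; FORCE is the grip in N (left out, the last holds). Time passes only in rows, so rows that repeat a pose let the fingers close, or fill a call up. It gives the time, the measured TCP pose, the force and the opening at its end, in the units of the state.
- get_obs(): the state, without advancing time (a new reading comes with each control period).
- camera(name): name is "scene" or "top" or "wrist"; returns (picture, depth): 480x640x3 uint8, blue, green, red; 480x640 float32, m along the optical axis (not along the pixel's ray), 0 where there is no reading.
- camera_info(name): a dict with "fx", "fy", "cx", "cy" (pixels), "extrinsics" (4x4, takes a point from camera to world coordinates). Camera axes: x right, y down, z forward; pixel columns grow to the right and rows downward; lengths in m; the calibration is good to about 2 mm. A picture is of the moment at which its call begins: read the wrist's pose just before it. camera_info takes no time and is no camera call; for the wrist camera it gives the pose at the moment of the call.
- hand_in(): hands the job in, once; it reports no verdict.
The state is a dict: "time_s": time; "qpos": joint angles; "joint_vel": joint speeds; "tau": joint torques, N m; "ee_pos": TCP position; "eef_rot": TCP orientation; "force": force on the tool from outside, world axes, zero at the start; "moment": the same for the moment, N m; "grip_width": finger opening in m.
Only numpy, scipy, OpenCV 4.12 (cv2) and the standard library are available. Lean on these libraries where they do the work, as an engineer would, in place of code of your own. Each camera call takes 0.05 s, during which the arm holds its last target. There are 200 camera calls.

## Working session

There is one attempt and no reset: what is moved stays moved. The work goes in short steps, Python scripts to look and compute and a shell command to move; the robot and the scene stay as the last step left them, time stands still between calls to the robot, and variables do not carry over. Pictures are saved under pics/ and viewed, about 8 in all and at most 12, crops included, and the job is handed in when it is done.

```bash
mkdir -p pics
python3 - <<'E'
from station import *
import cv2,numpy as np
o=get_obs();print(o)
for n in("top","scene"):
    p,d=camera(n);cv2.imwrite(f"pics/{n}0.png",p);np.save(f"{n}0.npy",d)
    i=camera_info(n);print(n,i)
E
```

```text
{'time_s': 0.0, 'qpos': array([-1.37060499e+00,  3.00438912e-01,  1.52161679e+00,  9.24362489e-08,
        1.32072835e+00, -6.65785627e-02]), 'joint_vel': array([-0.0016921 ,  0.00119076, -0.00218681,  0.00023414,  0.00117149,
        0.00149683]), 'tau': array([-1.91110121e-03, -5.31809235e+01, -3.52733588e+01,  7.07719359e-02,
        2.44157261e-02, -8.48927789e-05]), 'ee_pos': array([ 0.14494435, -0.53027885,  0.21888888]), 'eef_rot': array([-1.63745004,  1.56960492,  1.77091249]), 'force': array([ 0.46643547,  0.26443276, -0.77477703]), 'moment': array([ 0.02409016, -0.02512242, -0.02769973]), 'grip_width': 0.09355807353357642}
top {'fx': 528.2179594567427, 'fy': 528.2179594567427, 'cx': 329.53712962852074, 'cy': 250.12840828378384, 'extrinsics': array([[-0.02622093, -0.99411458,  0.10511262,  0.40886532],
       [-0.99965302,  0.02581138, -0.00525499,  0.00256734],
       [ 0.00251096, -0.10521394, -0.99444644,  1.27232945],
       [ 0.        ,  0.        ,  0.        ,  1.        ]])}
scene {'fx': 487.50008949857994, 'fy': 487.50008949857994, 'cx': 322.6550163348057, 'cy': 233.2493489014372, 'extrinsics': array([[-0.46899867,  0.65665923, -0.59062585,  1.23557934],
       [ 0.88316239,  0.3426088 , -0.32038009,  0.36352253],
       [-0.00802693, -0.67187637, -0.74061981,  0.89290804],
       [ 0.        ,  0.        ,  0.        ,  1.        ]])}
```

View pics/top0.png

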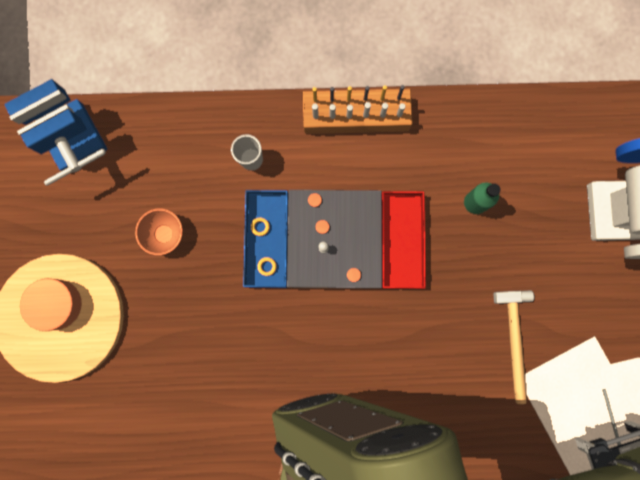

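The top view shows the blue tray on the left (+y), the red tray on the right (-y), slugs near (315,200), (322,227) and (353,275), and the stake head near (323,247).

```bash
cat > h.py <<'E'
from station import *
import cv2,numpy as np
from scipy.spatial.transform import Rotation as R
def ray(i,uv,z):
    E=np.array(i["extrinsics"]);v=E[:3,:3]@[(uv[0]-i["cx"])/i["fx"],(uv[1]-i["cy"])/i["fy"],1]
    return E[:3,3]+v*(z-E[2,3])/v[2]
def blobs(m,lo,hi):
    cs,_=cv2.findContours(m,cv2.RETR_EXTERNAL,cv2.CHAIN_APPROX_NONE);r=[]
    for c in cs:
        a=cv2.contourArea(c)
        if lo<a<hi:M=cv2.moments(c);r.append(((M["m10"]/a,M["m01"]/a),a,c))
    return r
def copper(p):
    h=cv2.cvtColor(p,cv2.COLOR_BGR2HSV);return cv2.inRange(h,(4,90,130),(16,230,255))
E
python3 - <<'E'
from h import *
p=cv2.imread("pics/top0.png");i=camera_info("top");d=np.load("top0.npy")
m=copper(p);m2=np.zeros_like(m);m2[188:292,286:386]=m[188:292,286:386]
for uv,a,c in blobs(m2,30,400): print("slug",np.round(uv,1),a,ray(i,uv,.053).round(4))
h=cv2.cvtColor(p,cv2.COLOR_BGR2HSV)
red=cv2.inRange(h,(0,200,90),(3,255,255))|cv2.inRange(h,(175,200,90),(180,255,255))
blue=cv2.inRange(h,(100,150,40),(125,255,255));blue[:,:200]=0
for n,mm in(("red",red),("blue",blue)):
    for uv,a,c in blobs(mm,1500,9000):
        b=cv2.boxPoints(cv2.minAreaRect(c));print(n,a,ray(i,uv,.02).round(4));print(np.array([ray(i,q,.038)[:2] for q in b]).round(4))
crop=p[180:300,236:436];cv2.imwrite("pics/crop.png",cv2.resize(crop,None,fx=4,fy=4,interpolation=2))
print("stake head",ray(i,(323,247),.09).round(4))
o=get_obs();print(R.from_euler("xyz",o["eef_rot"]).as_matrix().round(3))
E
```

```text
slug [353.2 274.7] 155.0 [ 0.4793 -0.0571  0.053 ]
slug [321.8 226.4] 151.5 [0.5939 0.0127 0.053 ]
slug [314.1 199.5] 149.5 [0.6579 0.0291 0.053 ]
slug [336.  188.6] 80.0 [ 0.6826 -0.0229  0.053 ]
red 3991.5 [ 0.5605 -0.1819  0.02  ]
[[ 0.675  -0.1321]
 [ 0.6736 -0.2336]
 [ 0.4447 -0.2258]
 [ 0.4462 -0.1263]]
blue 3729.5 [0.5715 0.1474 0.02  ]
[[0.6834 0.1932]
 [0.6809 0.0959]
 [0.4579 0.0998]
 [0.4604 0.1953]]
stake head [0.5413 0.0109 0.09  ]
[[-0.     0.264 -0.965]
 [ 0.001 -0.965 -0.264]
 [-1.    -0.001 -0.   ]]
```

View pics/crop.png

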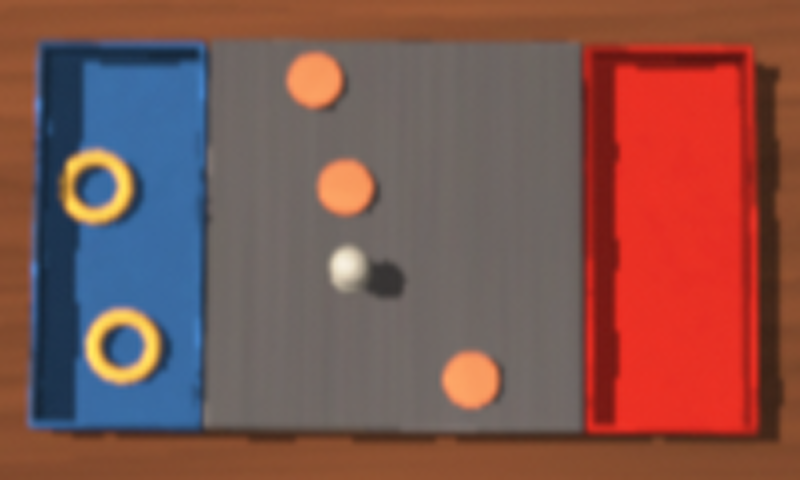

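```bash
python3 -m handwheel '[[[0,-32,-37],-0.13,0.66],[[0,-64,-74],-0.26,0.66],[[0,-96,-111],-0.39,0.66],[[0,-128,-148],-0.52,0.66],[[0,-160,-185],-0.64,0.66]]' 20
cat > go.py <<'E'
import sys
from h import *
# remaining shift in tool axes to target x y z, yaw of tool y-axis
t=np.array(list(map(float,sys.argv[1:4])));yaw=-0.03
o=get_obs();M=R.from_euler("xyz",o["eef_rot"]).as_matrix()
d=(M.T@(t-o["ee_pos"])*1000).round(1);a=np.arctan2(M[1,1],M[0,1])
print("t",o["time_s"],"pos",o["ee_pos"].round(4),"w",round(o["grip_width"],4),"d",d,"spin",round(-(yaw-a),3),"tilt",M[:,0].round(3),"F",o["force"].round(1))
E
python3 go.py 0.481 -0.017 0.2
```

```text
time_s: 0.6
ee_pos: [0.2818, -0.3254, 0.219]
eef_rot: [-2.249, 1.57, 1.804]
force: [0.8, 0.2, 0.5]
grip_width: 0.0575
t 0.6 pos [ 0.2818 -0.3254  0.219 ] w 0.0575 d [  19.3  -31.3 -365.8] spin -0.629 tilt [-0.     0.001 -1.   ] F [0.8 0.2 0.5]
```

```bash
python3 -m handwheel '[[[0,-6,-50],-0.13,0.66],[[0,-12,-100],-0.26,0.66],[[0,-18,-150],-0.39,0.66],[[0,-24,-200],-0.52,0.66],[[0,-30,-250],-0.63,0.66]]' 
python3 go.py 0.481 -0.017 0.2
```

```text
time_s: 1.1
ee_pos: [0.4098, -0.1105, 0.2193]
eef_rot: [-3.052, 1.57, 1.636]
force: [0.6, -0.4, 0.1]
grip_width: 0.0183
t 1.1 pos [ 0.4098 -0.1105  0.2193] w 0.0183 d [ 19.3  68.9 -95.1] spin 0.006 tilt [-0.     0.001 -1.   ] F [ 0.6 -0.4  0.1]
```

```bash
python3 -m handwheel '[[[0,23,-32],0,0.66],[[0,46,-64],0,0.66],[[5,69,-95],0,0.66],[[15,69,-95],0,0.66],[[19,69,-95],0,0.66]]' 
python3 go.py 0.481 -0.017 0.062
python3 - <<'E'
from h import *
i=camera_info("wrist");p,d=camera("wrist");cv2.imwrite("pics/w0.png",p)
print(i["extrinsics"].round(3))
for uv,a,c in blobs(copper(p),300,40000):print(np.round(uv,1),a,ray(i,uv,.053).round(4))
h=cv2.cvtColor(p,cv2.COLOR_BGR2HSV)
E
```

```text
time_s: 1.6
ee_pos: [0.4806, -0.0167, 0.199]
eef_rot: [-2.021, 1.568, 2.669]
force: [-0.2, -0.6, -0.0]
grip_width: 0.0157
t 1.6 pos [ 0.4806 -0.0167  0.199 ] w 0.0157 d [137.    0.8   0.4] spin 0.008 tilt [-0.002  0.001 -1.   ] F [-0.2 -0.6 -0. ]
[[ 1.    -0.02  -0.01   0.483]
 [-0.022 -0.962 -0.274  0.064]
 [-0.004  0.274 -0.962  0.365]
 [ 0.     0.     0.     1.   ]]
[340.6 431.8] 493.0 [ 0.4957 -0.2481  0.053 ]
[322.1 431. ] 429.5 [ 0.4748 -0.2466  0.053 ]
[518.9 437.9] 5335.5 [ 0.6972 -0.2602  0.053 ]
[322.4 273.8] 773.5 [ 0.4793 -0.0576  0.053 ]
[445.1 200.5] 911.5 [0.5933 0.0119 0.053 ]
[517.7 181.1] 962.5 [0.6572 0.0281 0.053 ]
[579.2 218.7] 28687.5 [ 0.7188 -0.0078  0.053 ]
```

View pics/w0.png

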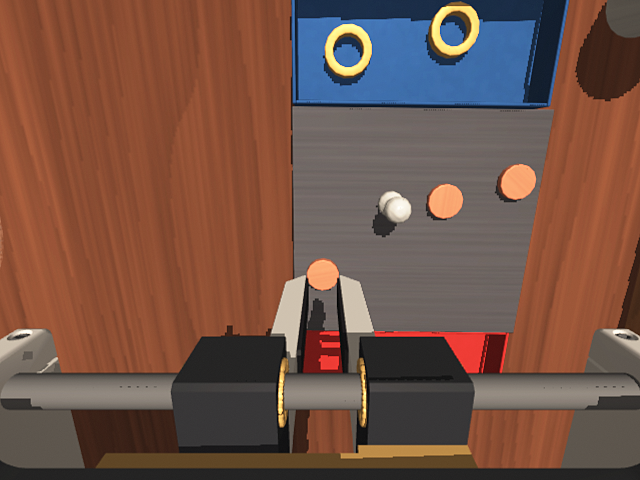

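The wrist view agrees with the top view to within 1 mm: slugs at (322,274), (445,200) and (518,181), stake head at (398,209). The fingers sit directly behind the first slug, so I'm descending.

```bash
python3 -m handwheel '[[[40,1,0],0.008,0.66],[[80,1,0],0.008,0.66],[[115,1,0],0.008,0.66],[[132,1,0],0.008,0.66],[[137,1,0],0.008,0.66]]' 
python3 go.py 0.4772 -0.15 0.062
```

```text
time_s: 2.15
ee_pos: [0.4796, -0.0181, 0.0605]
eef_rot: [-1.799, 1.565, 2.88]
force: [-0.1, 0.4, 0.6]
grip_width: 0.0163
t 2.15 pos [ 0.4796 -0.0181  0.0605] w 0.0163 d [ -1.7   1.9 131.9] spin -0.003 tilt [-0.005  0.001 -1.   ] F [-0.1  0.4  0.6]
```

```bash
python3 -m handwheel '[[[-1.5,0.5,10],0,0.66],[[-1.5,0.5,20],0,0.66],[[-1.5,1,35],0,0.66],[[-1.5,1,50],0,0.66],[[-1.5,1,65],0,0.66]]' 
python3 go.py 0.4772 -0.15 0.062
python3 - <<'E'
from h import *
i=camera_info("top");p,d=camera("top");cv2.imwrite("pics/t1.png",p[170:310,230:440])
for uv,a,c in blobs(copper(p)[188:292,286:430],20,400):print(np.round(uv,1),a,ray(i,(uv[0]+286,uv[1]+188),.053).round(4))
i=camera_info("wrist");p,d=camera("wrist");cv2.imwrite("pics/w1.png",p)
E
```

```text
time_s: 2.65
ee_pos: [0.4789, -0.0849, 0.0633]
eef_rot: [-1.801, 1.567, 2.878]
force: [-0.4, -0.0, -0.5]
grip_width: 0.0159
t 2.65 pos [ 0.4789 -0.0849  0.0633] w 0.0159 d [ 1.2  0.5 65.2] spin -0.004 tilt [-0.003  0.001 -1.   ] F [-0.4 -0.  -0.5]
[35.7 38.3] 151.5 [0.594  0.0128 0.053 ]
[28.1 11.5] 147.5 [0.658  0.0292 0.053 ]
[116.9   2.2] 88.5 [ 0.6749 -0.1799  0.053 ]
```

View pics/w1.png

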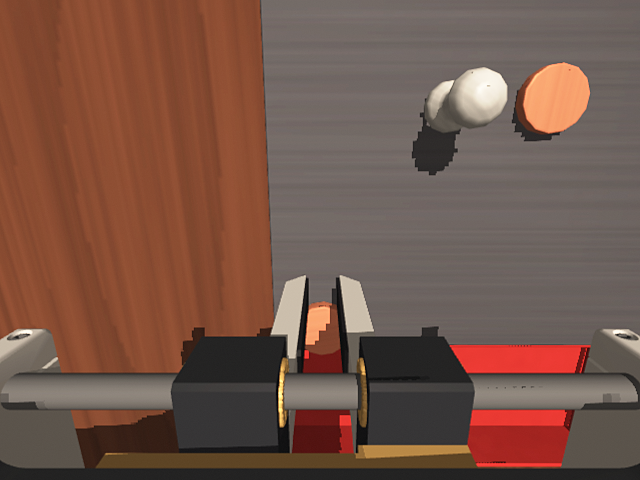

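The slug, partly visible at (320,325), is nested in front of the finger gap, and the stake and second slug haven't moved. I'll push it over the edge and then rise.

```bash
python3 -m handwheel '[[[0.5,0,15],0,0.66],[[0.5,0,30],0,0.66],[[0.5,0,45],0,0.66],[[0.5,0,58],0,0.66],[[0.5,0,68],0,0.66]]' 
python3 -m handwheel '[[[0,0,0],0,0.66],[[-20,0,0],0,0.66],[[-60,0,0],0,0.66],[[-80,0,-30],0,0.66],[[-80,0,-60],0,0.66]]' 
python3 go.py 0.595 0.054 0.14
python3 - <<'E'
from h import *
i=camera_info("wrist");p,d=camera("wrist");cv2.imwrite("pics/w2.png",p)
E
```

```text
time_s: 3.25
ee_pos: [0.4764, -0.1544, 0.0626]
eef_rot: [-1.747, 1.567, 2.929]
force: [-0.4, 0.0, 0.6]
grip_width: 0.0157
time_s: 3.75
ee_pos: [0.4799, -0.0941, 0.1455]
eef_rot: [1.29, 1.569, -0.318]
force: [1.3, 1.4, -0.5]
grip_width: 0.0162
t 3.75 pos [ 0.4799 -0.0941  0.1455] w 0.0162 d [   5.6  109.5 -152.3] spin -0.007 tilt [ 0.001 -0.    -1.   ] F [ 1.3  1.4 -0.5]
```

View pics/w2.png

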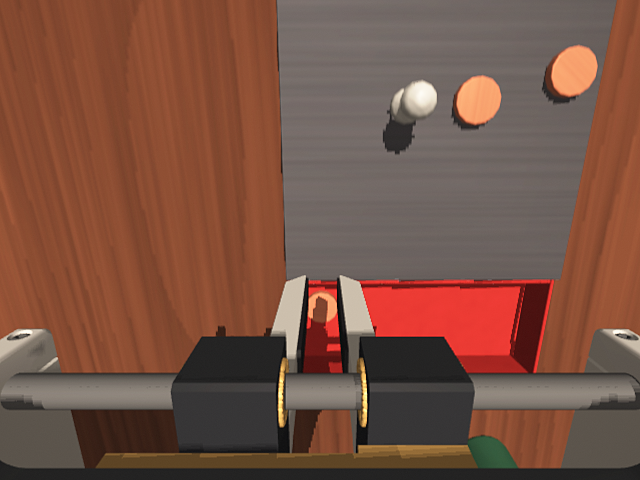

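The first slug is in the red tray at (322,305), and the stake is still upright at (415,100). Next is slug B.

```bash
python3 -m handwheel '[[[0,28,-39],0,0.66],[[0,56,-78],0,0.66],[[0,84,-117],0,0.66],[[0,110,-152],0,0.66],[[0,110,-152],-0.007,0.66]]' 
python3 go.py 0.595 0.054 0.062
```

```text
time_s: 4.3
ee_pos: [0.596, 0.0616, 0.1433]
eef_rot: [-2.466, 1.569, 2.223]
force: [-0.3, -1.6, 0.1]
grip_width: 0.016
t 4.3 pos [0.596  0.0616 0.1433] w 0.016 d [81.3 -0.7  7.8] spin 0.006 tilt [-0.001  0.002 -1.   ] F [-0.3 -1.6  0.1]
```

```bash
python3 -m handwheel '[[[25,-0.7,7],0.006,0.66],[[50,-0.7,7],0.006,0.66],[[70,-0.7,7],0.006,0.66],[[80,-0.7,7],0.006,0.66],[[81,-0.7,7],0.006,0.66]]' 
python3 go.py 0.5893 -0.155 0.062
```

```text
time_s: 4.8
ee_pos: [0.5943, 0.0545, 0.0613]
eef_rot: [-1.977, 1.567, 2.705]
force: [-0.6, 0.6, -0.4]
grip_width: 0.0161
t 4.8 pos [0.5943 0.0545 0.0613] w 0.0161 d [ -1.    1.4 209.6] spin -0.0 tilt [-0.003  0.002 -1.   ] F [-0.6  0.6 -0.4]
```

```bash
python3 -m handwheel '[[[-1.2,0,10],0,0.66],[[-1.2,0.3,20],0,0.66],[[-1.2,0.5,35],0,0.66],[[-1.2,0.5,50],0,0.66],[[-1.2,0.5,65],0,0.66]]' 
python3 go.py 0.5893 -0.155 0.062
python3 -m handwheel '[[[0.5,0,15],0,0.66],[[0.5,0,30],0,0.66],[[0.5,0,45],0,0.66],[[0.5,0.5,60],0,0.66],[[0.5,0.5,75],0,0.66]]' 
python3 go.py 0.5893 -0.155 0.062
```

```text
time_s: 5.3
ee_pos: [0.5928, -0.0122, 0.0627]
eef_rot: [-2.029, 1.568, 2.652]
force: [0.2, -0.2, 0.8]
grip_width: 0.0163
t 5.3 pos [ 0.5928 -0.0122  0.0627] w 0.0163 d [  0.5   0.9 142.9] spin -0.001 tilt [-0.003  0.001 -1.   ] F [ 0.2 -0.2  0.8]
time_s: 5.8
ee_pos: [0.591, -0.0884, 0.0621]
eef_rot: [-2.036, 1.568, 2.646]
force: [-0.2, 0.5, -0.4]
grip_width: 0.0161
t 5.8 pos [ 0.591  -0.0884  0.0621] w 0.0161 d [-0.   0.4 66.6] spin -0.001 tilt [-0.003  0.001 -1.   ] F [-0.2  0.5 -0.4]
```

```bash
python3 -m handwheel '[[[0,0,15],0,0.66],[[0,0,30],0,0.66],[[0,0,45],0,0.66],[[0,0,58],0,0.66],[[0,0,66],0,0.66]]' 
python3 -m handwheel '[[[0,0,0],0,0.66],[[-20,0,0],0,0.66],[[-60,0,0],0,0.66],[[-80,0,-30],0,0.66],[[-80,0,-60],0,0.66]]' 
python3 go.py 0.659 0.072 0.14
python3 - <<'E'
from h import *
i=camera_info("wrist");p,d=camera("wrist");cv2.imwrite("pics/w3.png",p)
for uv,a,c in blobs(copper(p),300,8000):print(np.round(uv,1),a,ray(i,uv,.053).round(4))
E
```

```text
time_s: 6.3
ee_pos: [0.5889, -0.1557, 0.0619]
eef_rot: [-2.007, 1.568, 2.674]
force: [0.2, 0.1, 0.5]
grip_width: 0.016
time_s: 6.8
ee_pos: [0.5922, -0.0953, 0.1454]
eef_rot: [1.78, 1.568, 0.176]
force: [1.2, 0.7, -0.1]
grip_width: 0.0162
t 6.8 pos [ 0.5922 -0.0953  0.1454] w 0.0162 d [   5.7   61.4 -169.4] spin -0.002 tilt [ 0.002  0.    -1.   ] F [ 1.2  0.7 -0.1]
[328.1 432.2] 1089.5 [ 0.5921 -0.2737  0.053 ]
[554.  438.3] 502.0 [ 0.8044 -0.2877  0.053 ]
[507.1 437.7] 4060.0 [ 0.7601 -0.2856  0.053 ]
[323.  308.4] 391.0 [ 0.5913 -0.1462  0.053 ]
[205.3 308.9] 810.0 [ 0.4934 -0.1435  0.053 ]
[ 54.4 337.3] 367.5 [ 0.3613 -0.166   0.053 ]
[ 12.7 286.1] 2522.0 [ 0.3389 -0.1181  0.053 ]
[626.6 271.4] 1716.0 [ 0.8371 -0.1213  0.053 ]
[411.1  75.6] 1770.5 [0.6576 0.0287 0.053 ]
[625.4  25.3] 878.5 [0.7991 0.0548 0.053 ]
```

View pics/w3.png

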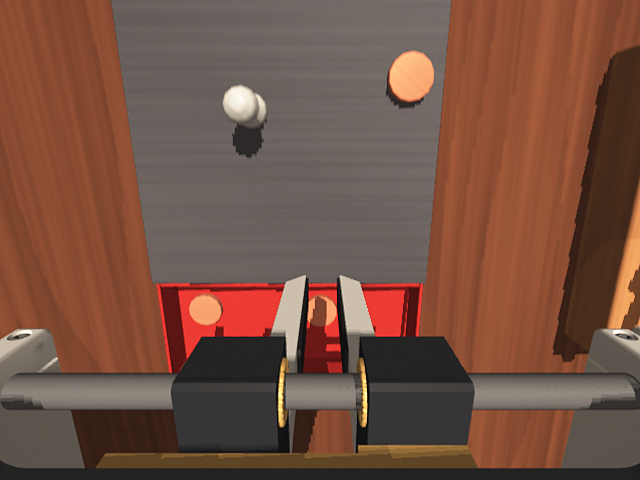

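Two slugs are in the tray at (205,309) and (323,308), and the stake is standing. The last slug is at (411,76), or (0.6577, 0.0288). It will run close to the tray's end wall, so I'll steer it about 4 mm inward while pushing.

```bash
python3 -m handwheel '[[[0,15,-42],0,0.66],[[0,30,-84],0,0.66],[[0,45,-126],0,0.66],[[0,60,-158],0,0.66],[[0,60,-166],0,0.66]]' 
python3 go.py 0.659 0.072 0.062
```

```text
time_s: 7.35
ee_pos: [0.657, 0.0769, 0.1434]
eef_rot: [-2.911, 1.569, 1.776]
force: [-0.7, 0.6, -0.9]
grip_width: 0.0162
t 7.35 pos [0.657  0.0769 0.1434] w 0.0162 d [81.4  2.1  5. ] spin 0.004 tilt [-0.     0.002 -1.   ] F [-0.7  0.6 -0.9]
```

```bash
python3 -m handwheel '[[[25,2,4],0.004,0.66],[[50,2,4],0.004,0.66],[[70,2,4],0.004,0.66],[[79,2,4],0.004,0.66],[[81,2,4],0.004,0.66]]' 
python3 go.py 0.648 -0.155 0.062
```

```text
time_s: 7.85
ee_pos: [0.6584, 0.0728, 0.0615]
eef_rot: [-2.341, 1.568, 2.342]
force: [-0.7, 0.8, 0.7]
grip_width: 0.0161
t 7.85 pos [0.6584 0.0728 0.0615] w 0.0161 d [ -0.9  -3.6 228. ] spin 0.0 tilt [-0.002  0.002 -1.   ] F [-0.7  0.8  0.7]
```

```bash
python3 -m handwheel '[[[-1,0,12],0,0.66],[[-1,0,24],0,0.66],[[-1,-0.5,40],0,0.66],[[-1,-1,57],0,0.66],[[-1,-1.3,75],0,0.66]]' 
python3 go.py 0.648 -0.155 0.062
python3 -m handwheel '[[[0.5,0,16],0,0.66],[[0.5,-0.5,32],0,0.66],[[0.5,-1,48],0,0.66],[[0.5,-1.2,64],0,0.66],[[0.5,-1.5,80],0,0.66]]' 
python3 go.py 0.648 -0.155 0.062
```

```text
time_s: 8.35
ee_pos: [0.6548, -0.0039, 0.0628]
eef_rot: [-2.497, 1.568, 2.185]
force: [0.1, 1.4, 1.4]
grip_width: 0.0162
t 8.35 pos [ 0.6548 -0.0039  0.0628] w 0.0162 d [  0.5  -2.3 151.2] spin -0.0 tilt [-0.001  0.002 -1.   ] F [0.1 1.4 1.4]
time_s: 8.85
ee_pos: [0.6508, -0.0852, 0.0621]
eef_rot: [-2.479, 1.568, 2.204]
force: [-0.5, -0.2, 0.7]
grip_width: 0.0159
t 8.85 pos [ 0.6508 -0.0852  0.0621] w 0.0159 d [-0.  -0.7 69.9] spin -0.0 tilt [-0.002  0.002 -1.   ] F [-0.5 -0.2  0.7]
```

```bash
python3 -m handwheel '[[[0,0,16],0,0.66],[[0,-0.3,32],0,0.66],[[0,-0.5,47],0,0.66],[[0,-0.7,60],0,0.66],[[0,-0.7,69],0,0.66]]' 
python3 -m handwheel '[[[0,0,0],0,0.66],[[-20,0,0],0,0.66],[[-60,0,0],0,0.66],[[-100,0,-20],0,0.66],[[-130,-40,-50],0,0.66]]' 
python3 -m handwheel '[[[0,-40,-20],0,0.66],[[0,-80,-40],0,0.66],[[0,-110,-60],0,0.66],[[0,-110,-60],0,0.66],[[0,-110,-60],0,0.66]]'
python3 - <<'E'
from h import *
i=camera_info("wrist");p,d=camera("wrist");cv2.imwrite("pics/w4.png",p)
p,d=camera("scene");cv2.imwrite("pics/s4.png",p)
E
```

```text
time_s: 9.35
ee_pos: [0.6479, -0.1554, 0.0619]
eef_rot: [-2.445, 1.568, 2.237]
force: [0.5, -0.0, 0.4]
grip_width: 0.0159
time_s: 9.85
ee_pos: [0.617, -0.1086, 0.1903]
eef_rot: [2.192, 1.568, 0.591]
force: [1.0, -0.3, -0.1]
grip_width: 0.016
time_s: 10.35
ee_pos: [0.5091, -0.0447, 0.1908]
eef_rot: [1.952, 1.567, 0.351]
force: [-0.4, 0.3, -0.6]
grip_width: 0.0161
```

View pics/w4.png

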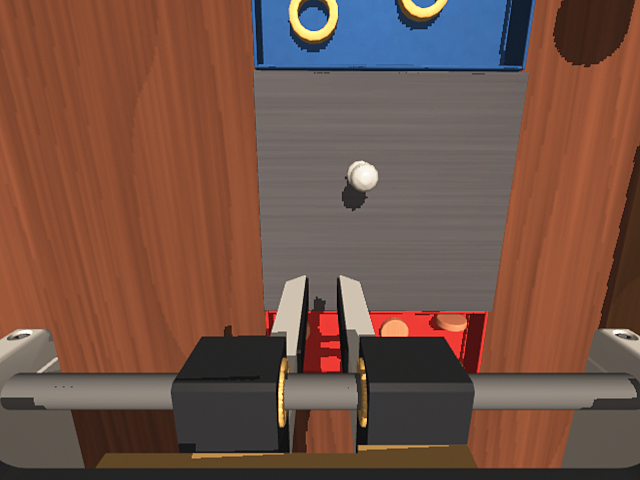

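View pics/s4.png

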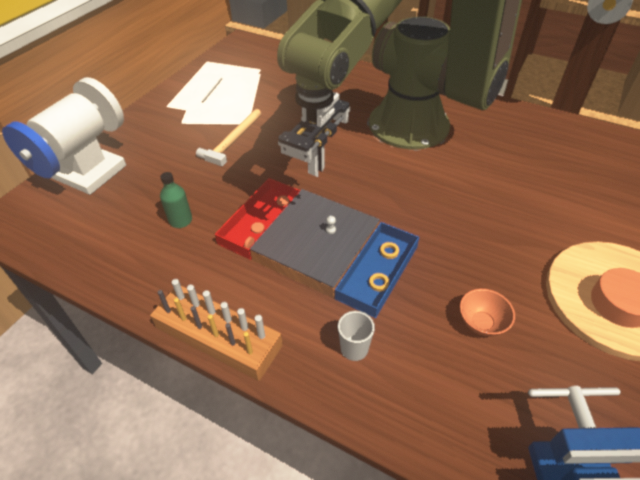

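The third slug, at about (452,322) in the wrist view, looks tilted in the tray. I'll back the arm off and check it from above with depth.

```bash
python3 -m handwheel '[[[-10,-45,0],0,0.66],[[-20,-90,0],0,0.66],[[-30,-120,0],0,0.66],[[-30,-120,0],0,0.66],[[-30,-120,0],0,0.66]]'
python3 - <<'E'
from h import *
i=camera_info("top");E=np.array(i["extrinsics"]);p,d=camera("top")
q,_=camera("scene")
cv2.imwrite("pics/f.png",np.vstack([cv2.resize(p[180:300,236:436],(700,420),interpolation=2),cv2.resize(q[170:260,200:400],(400,180),interpolation=2).__class__(0) if 0 else cv2.copyMakeBorder(cv2.resize(q[178:256,210:310],(230,180),interpolation=2),0,0,0,470,0)]))
h=cv2.cvtColor(p,cv2.COLOR_BGR2HSV);m=cv2.inRange(h,(4,80,80),(18,230,255));mm=np.zeros_like(m);mm[188:292,380:428]=m[188:292,380:428]
for uv,a,c in blobs(mm,15,400):
    k=np.zeros_like(m);cv2.drawContours(k,[c],-1,255,-1);v,u=np.nonzero(k);z=d[v,u];P=(E[:3,:3]@np.array([(u-i["cx"])/i["fx"]*z,(v-i["cy"])/i["fy"]*z,z])).T+E[:3,3]
    print(np.round(uv,1),a,P.mean(0).round(4),"zrange",np.percentile(P[:,2],[5,50,95]).round(4),"y",P[:,1].min().round(4),P[:,1].max().round(4),"x",P[:,0].min().round(4),P[:,0].max().round(4))
# stake, compare with start
p0=cv2.imread("pics/top0.png");b=cv2.absdiff(p,p0).max(2);g=(b>40).astype(np.uint8)*255
for uv,a,c in blobs(g,12,1e6):print("diff",np.round(uv),a)
E
```

```text
time_s: 10.95
ee_pos: [0.3904, -0.0422, 0.2203]
eef_rot: [1.887, 1.567, 0.285]
force: [0.6, 0.6, -1.2]
grip_width: 0.0158
[406.  290.2] 64.0 [ 4.417e-01 -1.832e-01  2.000e-04] zrange [-0.006  -0.0006  0.0051] y -0.2365 -0.1223 x 0.4385 0.4464
[397.5 275.8] 156.0 [ 0.4751 -0.1614  0.0372] zrange [0.0007 0.0096 0.0154] y -0.1843 0.0026 x 0.4089 0.4935
[397.9 229.4] 149.5 [ 0.5884 -0.1705  0.0088] zrange [-0.0001  0.0098  0.0143] y -0.1894 -0.154 x 0.572 0.6074
[390.5 204.4] 65.0 [ 0.6482 -0.1538  0.0193] zrange [-0.0004  0.0241  0.0367] y -0.1646 -0.1489 x 0.6314 0.6701
[405.6 189.9] 156.0 [ 0.6844 -0.1922  0.0118] zrange [-0.0042 -0.0004  0.0046] y -0.2478 0.0026 x 0.4089 0.6935
diff [481. 468.] 710.5
diff [266. 468.] 1455.0
diff [416. 467.] 1859.0
diff [565. 446.] 8426.5
diff [325. 369.] 20.5
diff [317. 358.] 277.0
diff [359. 318.] 653.0
diff [324. 312.] 77.5
diff [318. 312.] 22.0
diff [396. 378.] 15905.0
diff [398. 276.] 143.0
diff [354. 275.] 508.5
diff [398. 230.] 133.5
diff [322. 226.] 152.0
diff [393. 206.] 98.0
diff [314. 199.] 145.5
```

View pics/f.png

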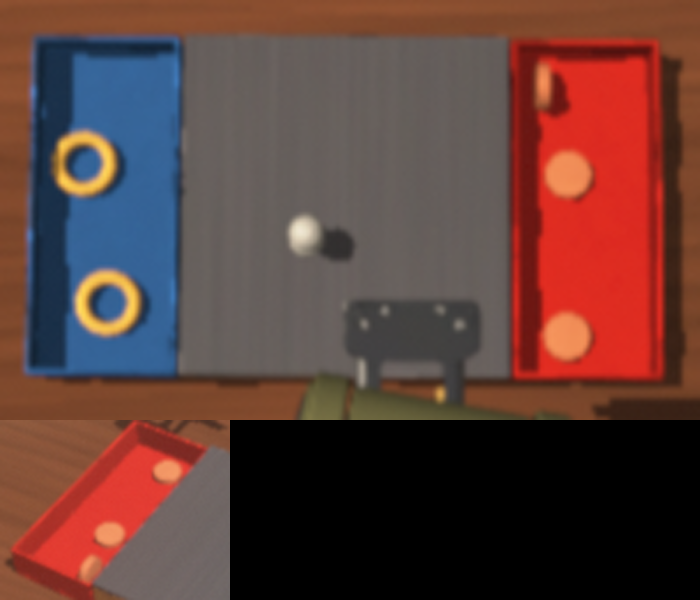

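The third slug has come to rest on edge inside the red tray at about (0.648, -0.155). Its median surface height is 24 mm. On edge its centre would be about 19 mm up, below the 36 mm limit, and if it toppled it would stay inside the walls. The top-view difference shows no change at the stake, rings, bowl, cup or bottle.

Run:
```python
from h import *
print(hand_in())
```

```text
the job is handed in; nothing more can be done
None
```

I swept all three slugs off the block into the red tray, one lane at a time, and handed the job in after about 11 s of robot time. I pushed each one with the fingertips 16 mm apart, about 3 mm above the block's top. No verdict was reported.

- **Slugs:** In the last pictures, two lie flat in the tray. The third came to rest standing on edge near the block-side wall, which I hadn't planned. Its centre should be about 19 mm up (worked out from its size; the depth reading on it was noisy). That is inside the walls and below the 36 mm limit, and it would stay inside if it fell over, so I left it.
- **Stake and other items:** Comparing the top view with the first picture showed no change at the stake, rings, bowl, cup or bottle. I did not check the hammer separately; one changed region, around the arm, its shadow and the paper on the right, was close to it. The arm never went low near it.
- **Arm:** It ended clear of everything, with the TCP 0.22 m up. The tool force readings stayed below about 2 N.

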